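Prop open the drained cleaning tank in the clock workshop

ROBOT

A 6-joint arm with a two-finger parallel gripper is mounted at the origin on the work surface. World frame = base frame: x ahead of the robot, y to its left, z up, the work surface at z = 0. Lengths are in mm, angles in rad, forces in N, time in s.
With the tool pointing down it reaches from about 350 to 975 mm from the base axis. Payload 7.1 kg.
Tool frame: the origin (TCP) lies on the centre line of the jaws, within the pads' length; the fingertips stand 25 mm ahead of it and the grasp point (between the pads) lies 6 mm ahead of it (ctrl.nose_length is the distance from the TCP to the fingertips, in mm); x points along the fingers, y is the direction in which the jaws open and shut, and the axes are right-handed (so a half turn about x gives the same grasp; the last joint's range is limited). The gripper opens to 88 mm and grips with 3 to 60 N. Pads are 20 mm wide; open, the fingers measure 115 mm over their backs; the gripper's body (75 mm by 178 mm) begins 61 mm behind the grasp point.
Start: joints at [-1.279, 0.423, 1.63, -0, 1.089, -0.019], TCP at [191.155, -595.033, 247.675] pointing down, gripper open.
Joint ranges: [-3, 3], [-0.9, 2.11], [0.09, 2.58], [-1.31, 4.45], [0.11, 2.69], [-2.54, 2.54]. Speed limits (rad/s): [2.39, 2.39, 3.01, 3.14, 3.14, 3.14].

INTERFACE

Orientations are given as a rotation vector (axis times angle).
In Python, from workcell import ctrl gives the robot as it stands.
- The arm moves only by the tool arm_command, never from a script. Its argument "deltas" is a list of rows, each a list of 4 numbers: the shift along the tool's x, y, z in m, then the turn about the tool's x in rad. In form: [[tx, ty, tz, yaw], ...]. A call has 1 to 10 rows; each row shifts and turns the pose as measured when the row begins, along the tool's axes as they then stand; what a row does not reach is not made up. A row lasts 1/10 s, in which the tool goes at most 50 mm and 8.59 degrees, less where a joint would pass 70% of its speed; a pose out of reach is approached as far as the arm can. A call is refused whole if a number of a shift passes 0.05 or a number of a turn 0.15, either way. A call with a gripper value outside its range is refused whole. "hand" is the finger opening in m, from 0 to 0.0878, set as the call begins (left out, the last holds). The fingers move at their own pace and stop on an object; the grip force is fixed at half the most. Time passes only in rows, so rows that do not move let the fingers close. It gives the time, the measured TCP pose, the force and the opening at its end, in the units of the state.
- ctrl.get_obs(): the state, without advancing time (a new reading comes with each control period).
- ctrl.get_image(name): name is "side" or "top" or "wrist"; returns the picture (480x640x3 uint8, red, green, blue); there is no depth.
- ctrl.get_calibration(name): a dict with "fx", "fy", "cx", "cy" (pixels), "R" (3x3) and "t" (3): a world point X has camera coordinates R X + t. Camera axes: x right, y down, z forward; pixel columns grow to the right and rows downward; lengths in mm; the calibration is good to about 2 mm. A picture is of the moment at which its call begins: read the wrist's pose just before it. get_calibration takes no time and is no camera call; for the wrist camera it gives the pose at the moment of the call.
- ctrl.close_job(): hands the job in, once; it reports no verdict.
The state is a dict: "t": time; "qpos": joint angles; "qvel": joint speeds; "joint_torque": joint torques, N m; "ee_pos": TCP position; "orientation": TCP orientation; "ft_force": force on the tool from outside, world axes, zero at the start; "moment": the same for the moment, N m; "width": finger opening in mm.
Only numpy, scipy, OpenCV 4.12 (cv2) and the standard library are available. Lean on these libraries where they do the work, as an engineer would, in place of code of your own. Each camera call takes 0.05 s, during which the arm holds its last target.

TASK

The larger cleaning tank, the one with the prop rod at its side, has been drained and must stand open to air. Lift its lid by the bar all the way up to its stop, then swing the prop rod upright so that its nose goes into the hole in the lid's ear and the lid stays propped. Leave the lid of the small rinse tank shut.

Things in the scene. Friction and masses are not known exactly. Their poses are not given: they have to be found in the camera images.
- washer: Larger cleaning tank, fixed: bright steel, 160 x 200 mm, 90 high, on a grey base plate, with a bar-handled lid and a prop rod. Origin on the table under the tank's centre; x runs from the bar side (front) to the hinge side, y to the rod's side, z up. Offsets below are in this frame, in mm. From the lid's +y edge hangs the ear, a 46 mm dark plate at y = 130 with a 30 mm square hole facing y.
- tank_lid (a joint): Its lid's angle, rad: 0 shut, 1.25 at the upper stop. Steel plate 170 x 210 x 8, underside at z 95 when shut; hinge line along y through (85, 0, 95). Handle: bar 12 thick, 102 long along y, 42 ahead of the front edge, centre (-127, 0, 110) when shut; it turns with the lid. Mass 0.3 to 0.45 kg; a stiff hinge (0.22 N m) holds it where it is left above about 1 rad; lower, it falls shut.
- prop_rod (a joint): Rod's angle a, rad: 0 flat, pointing to +y, pi/2 upright (stop). Steel, 8 thick, pivot (20, 155, 40), turns in the plane x = 20. Black grip 16 thick, 50 long, centre (20, 155 + 165 cos a, 40 + 165 sin a). Nose 45 long, square to the rod, 115 from the pivot: points up when flat, to -y when upright, then in the ear's hole if the lid is at its stop. Starts at 0 to 0.3; stays where left (0.09 N m).
- rinse_lid (a joint): Angle, rad (0 shut), of the lid of the smaller rinse tank: 120 x 140 mm, 80 high, the same steel and the same kind of bar, but no rod. It stands well off to the left or right of the larger tank. Its lid is to stay shut.

How it is judged (in metres and radians):
On the way, in this order (a step that is already met when the one before it is completed fails the run):
1. the larger tank's lid is lifted to its stop (value of joint tank_lid above 1.12 rad), for 0.2 s.
2. the prop rod is swung upright, its nose in the hole of the raised lid (value of joint prop_rod above 1.4 rad and value of joint tank_lid above 1 rad), for 0.2 s.
At the end, for the whole second after the job is handed in: The larger tank's lid stands open at 1.0 rad or more, at rest (under 0.05 rad/s); the prop rod is upright, 1.4 rad or more, with its nose in the ear's hole; the rinse tank's lid is shut (below 0.15 rad) (all of step 2 and velocity of joint tank_lid between -0.05 and 0.05 rad/s and value of joint rinse_lid below 0.15 rad); the robot touches nothing.
It fails at once if the small rinse tank's lid is opened (value of joint rinse_lid above 0.3 rad).
It also fails if it takes over 58 s, if anything falls off the work surface, if the arm or the gripper's body presses on something with over 40 N, if the wrist force passes 120 N, or if a joint passes its speed limit or range.

## Working session

There is one attempt and no reset: what is moved stays moved. The work goes in short steps, Python scripts to look and compute and a tool call to move; the robot and the scene stay as the last step left them, time stands still between calls to the robot, and variables do not carry over. Pictures are saved under pics/ and viewed, and the job is handed in when it is done.

Besides the shell and the picture viewer there is one more tool, called after "Call:" by a JSON object that holds its "method" and its "body". arm_command: Moves the arm, as the interface text tells. Its arguments: {"type":"object","properties":{"deltas":{"type":"array","items":{"type":"array","items":{"type":"number"}}},"hand":{"type":"number"}},"required":["deltas"]}

```bash
mkdir -p pics; ls; cat > h.py <<'E'
import numpy as np, cv2
from workcell import ctrl
def save(n,f):
    im=ctrl.get_image(n); cv2.imwrite('pics/'+f,im[:,:,::-1]); return im
def ray(n,u,v,c=None):
    c=c or ctrl.get_calibration(n); R=np.array(c['R']);t=np.array(c['t'])
    d=R.T@np.array([(u-c['cx'])/c['fx'],(v-c['cy'])/c['fy'],1]); return -R.T@t,d
def onz(n,u,v,z,c=None):
    o,d=ray(n,u,v,c); return o+d*(z-o[2])/d[2]
def proj(n,X,c=None):
    c=c or ctrl.get_calibration(n); p=np.array(c['R'])@np.array(X)+np.array(c['t'])
    return np.array([c['fx']*p[0]/p[2]+c['cx'],c['fy']*p[1]/p[2]+c['cy']])
E
python3 - <<'E'
from h import *
print(ctrl.get_obs())
save('top','t0.png');save('side','s0.png')
for n in('top','side'):
    c=ctrl.get_calibration(n);print(n,-np.array(c['R']).T@np.array(c['t']),c)
E
```

```text
pics
{'t': 0.0, 'qpos': array([-1.27900974e+00,  4.23848749e-01,  1.63066723e+00, -3.50219906e-05,
        1.08864373e+00, -1.89967381e-02]), 'qvel': array([ 0.00079135, -0.00060888, -0.00085761, -0.00085458, -0.00270456,
       -0.00063225]), 'joint_torque': array([ 4.46161421e-04, -5.44629407e+01, -2.73673546e+01,  6.42052386e-02,
        2.28650233e-02, -1.06412872e-04]), 'ee_pos': array([ 190.99591778, -594.55398495,  246.90569539]), 'orientation': array([ 2.05418818,  0.32346466, -2.05469517]), 'ft_force': array([ 0.46409436, -0.35472938, -0.23168966]), 'moment': array([ 0.02213043, -0.01401659,  0.06535766]), 'width': 87.95501648284781}
top [ 280.54979286  -49.77971952 1624.27180628] {'fx': 557.223448876539, 'fy': 557.223448876539, 'cx': 322.39454207630877, 'cy': 234.09402283330337, 'R': array([[ 1.32328533e-02, -9.99912407e-01, -2.62800391e-04],
       [-9.78538079e-01, -1.28959324e-02, -2.05662155e-01],
       [ 2.05640751e-01,  2.97865733e-03, -9.78623017e-01]]), 't': array([ -53.06097418,  607.93793952, 1532.00558163])}
side [ 422.18691451 -786.80594448 1091.46180046] {'fx': 555.8347695734216, 'fy': 555.8347695734216, 'cx': 319.6054744582693, 'cy': 239.41510696121557, 'R': array([[ 0.96811956, -0.25047931, -0.00215062],
       [-0.19788242, -0.75950853, -0.61966873],
       [ 0.15358078,  0.60033899, -0.78486052]]), 't': array([-603.45870409,  162.30229145, 1264.15576792])}
```

View pics/t0.png

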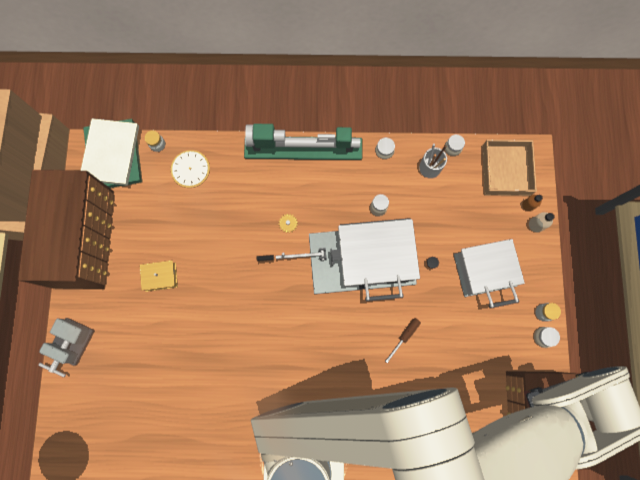

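View pics/s0.png

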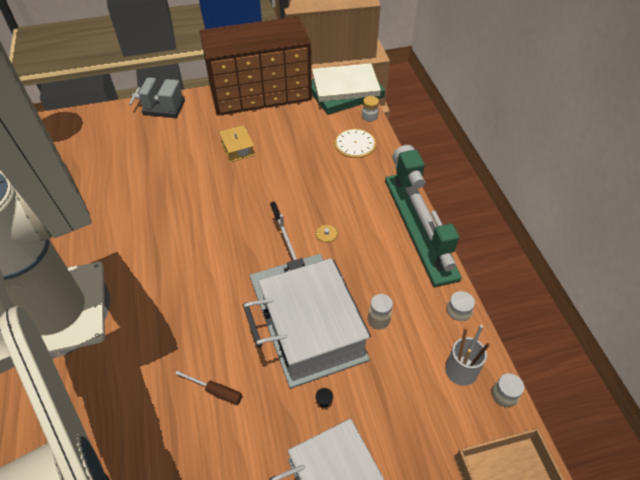

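The top view shows the washer lid around (379,253), with its bar at (383,295), the rod's grip at (265,259) and the ear at (336,257). The rinse tank is at (492,268). I'll find the corners of the lid.

```bash
python3 - <<'E'
from h import *
im=cv2.imread('pics/t0.png')
c=im[195:315,240:440]; cv2.imwrite('pics/t0z.png',cv2.resize(c,None,fx=4,fy=4,interpolation=cv2.INTER_CUBIC))
im=cv2.imread('pics/s0.png')
c=im[190:390,230:390]; cv2.imwrite('pics/s0z.png',cv2.resize(c,None,fx=3,fy=3,interpolation=cv2.INTER_CUBIC))
for f,n,seed in(('t0','top',(380,250)),('s0','side',(310,310))):
    g=cv2.imread(f'pics/{f}.png').astype(int)
    m=((g.min(2)>(165 if n=='top' else 150))&(g.max(2)-g.min(2)<30)).astype(np.uint8)
    m=cv2.morphologyEx(m,cv2.MORPH_OPEN,np.ones((7,7)))
    k,l=cv2.connectedComponents(m); b=(l==l[seed[1],seed[0]]).astype(np.uint8)
    ct=max(cv2.findContours(b,0,2)[0],key=cv2.contourArea); r=cv2.minAreaRect(ct)
    ap=cv2.approxPolyDP(ct,6,True)[:,0]
    print(n,r,b.sum(),ap.tolist())
    for p in ap: print(p,onz(n,*map(float,p),103).round(1))
E
```

```text
top ((378.6270446777344, 251.89752197265625), (60.025203704833984, 75.68789672851562), 84.80557250976562) 4461 [[412, 221], [339, 226], [344, 284], [418, 278]]
[412 221] [ 641.  -295.8  103. ]
[339 226] [624.  -91.3 103. ]
[344 284] [ 461.4 -106.2  103. ]
[418 278] [ 480.6 -309.1  103. ]
side ((309.47705078125, 305.947509765625), (103.23949432373047, 83.48483276367188), 66.37062072753906) 7278 [[331, 260], [253, 275], [271, 302], [289, 362], [366, 337]]
[331 260] [625.4 -93.  103. ]
[253 275] [452.1 -89.2 103. ]
[271 302] [ 476.1 -165.9  103. ]
[289 362] [ 482.9 -307.7  103. ]
[366 337] [ 643.  -293.5  103. ]
```

View pics/t0z.png

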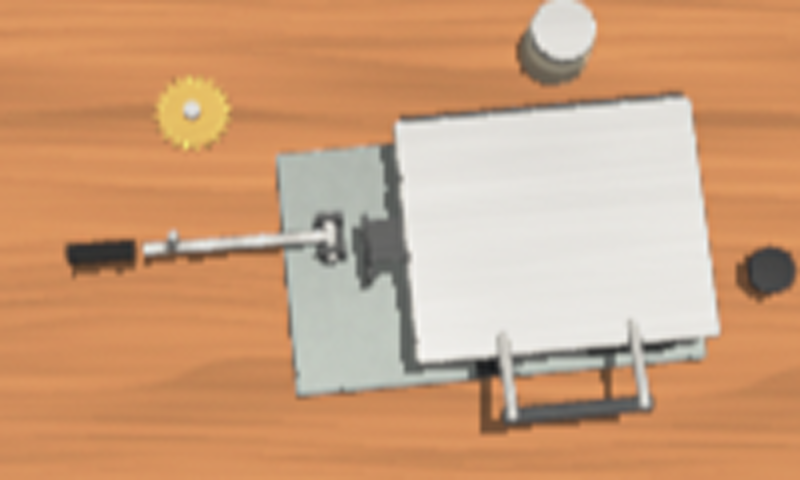

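View pics/s0z.png

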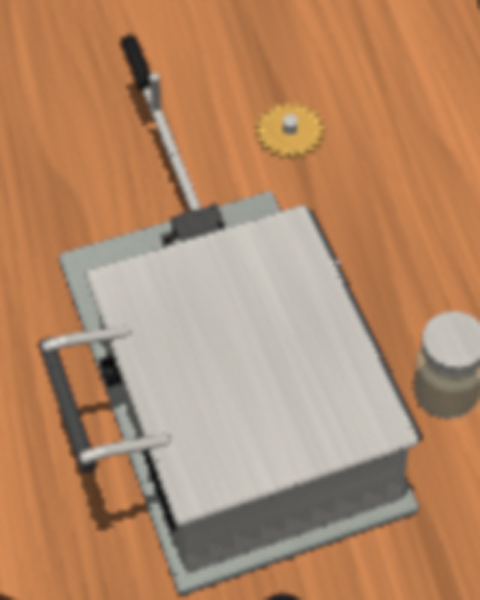

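```bash
cat >> h.py <<'E'
from scipy.spatial.transform import Rotation as Ro
def state():
    o=ctrl.get_obs(); return np.array(o['ee_pos']),Ro.from_rotvec(o['orientation']).as_matrix(),o
E
python3 - <<'E'
from h import *
P=np.array([[85,105],[85,-105],[-85,-105],[-85,105]],float)
T=[onz('top',*p,103)[:2] for p in[(339,225),(412,218.9),(420,278.3),(344.5,285.7)]]
S=[onz('side',230+x/3,190+y/3,103)[:2] for x,y in[(307,208),(420,438),(180,520),(88,270)]]
for n,Q in(('top',T),('side',S),('both',(np.array(T)+S)/2)):
    Q=np.array(Q);q=Q-Q.mean(0)
    a=np.angle(np.sum((q[:,0]+1j*q[:,1])*np.conj(P[:,0]+1j*P[:,1])))
    c,s=np.cos(a),np.sin(a);print(n,Q.mean(0).round(1),a.round(4),(q-P@np.array([[c,s],[-s,c]])).round(1).tolist())
# bar and grip checks
for n,p in(('top',(240+510/4,195+413/4)),('top',(240+648/4,195+404/4)),('side',(230+45/3,190+345/3)),('side',(230+87/3,190+460/3))):print('bar',n,onz(n,*p,114).round(1))
def tri(p,q):
    o1,d1=ray('top',*p);o2,d2=ray('side',*q);A=np.c_[d1,-d2];k=np.linalg.lstsq(A,o2-o1,rcond=None)[0]
    return ((o1+k[0]*d1+o2+k[1]*d2)/2).round(1),np.linalg.norm(o1+k[0]*d1-o2-k[1]*d2).round(1)
print('grip',tri((240+101/4,195+252/4),(230+135/3,190+62/3)))
print('grip outer',tri((240+68/4,195+254/4),(230+127/3,190+38/3)))
p,R,o=state();print(p,R.round(3))
E
```

```text
top [ 552.6 -202.3] 0.1041 [[0.6, -2.2], [-1.0, 2.0], [0.8, 1.0], [-0.4, -0.8]]
side [ 556.8 -200.4] 0.1017 [[-1.9, -4.6], [-0.7, 2.9], [1.3, 2.6], [1.3, -0.9]]
both [ 554.7 -201.4] 0.1029 [[-0.7, -3.4], [-0.8, 2.4], [1.1, 1.8], [0.4, -0.8]]
bar top [ 422.3 -169.5  114. ]
bar top [ 429.6 -262.9  114. ]
bar side [ 422.5 -166.4  114. ]
bar side [ 434.2 -259.6  114. ]
grip (array([538.9, 116.6,  60.6]), np.float64(2.6))
grip outer (array([536.7, 139.3,  65.8]), np.float64(3.5))
[ 191.03039666 -594.59825277  246.96849734] [[-0.     0.306 -0.952]
 [ 0.001 -0.952 -0.306]
 [-1.    -0.001 -0.   ]]
```

Washer at about (554, -201.5) mm with yaw 0.102; the measured bar and grip agree with this. First I'll turn the tool so the jaws open along washer x.

Call:
{"method": "arm_command", "body": {"deltas": [[0,0,0,-0.136],[0,0,0,-0.136],[0,0,0,-0.136],[0,0,0,-0.136],[0,0,0,-0.136],[0,0,0,-0.136],[0,0,0,-0.136],[0,0,0,-0.136],[0,0,0,-0.136],[0,0,0,-0.136]]}}

```text
t: 1.1
ee_pos: [190.1, -591.6, 242.2]
orientation: [1.102, 1.287, -1.092]
ft_force: [-0.4, -0.8, 0.0]
width: 87.8
```

```bash
cat >> h.py <<'E'
C=np.array([554,-201.5,0]);A=0.102
Rw=Ro.from_euler('z',A).as_matrix()
def W(x,y,z): return C+Rw@np.array([x,y,z])
def go(T):  # T: world TCP target; prints tool-frame delta, yaw error
    p,R,o=state(); y=R[:,1]; e=A-np.arctan2(y[1],y[0]); 
    print('t',round(o['t'],2),'tcp',p.round(1),'d(mm)',(R.T@(T-p)).round(1),'toolyaw',round(-e,3),'F',o['ft_force'].round(1),'w',round(o['width'],1),'down',R[:,0].round(3))
E
python3 - <<'E'
from h import *
go(W(-127,0,110)+[0,0,6+50])
E
```

```text
t 1.1 tcp [ 190.1 -591.6  242.2] d(mm) [  79.3  292.6 -335.5] toolyaw 0.052 F [-0.4 -0.8  0. ] w 87.8 down [-0.003  0.01  -1.   ]
```

Call:
{"method": "arm_command", "body": {"deltas": [[0,0.029,-0.033,0.02],[0,0.029,-0.033,0.02],[0,0.029,-0.033,0.01],[0,0.029,-0.033,0],[0,0.029,-0.033,0],[0,0.029,-0.033,0],[0,0.029,-0.033,0],[0,0.029,-0.033,0],[0,0.029,-0.033,0],[0,0.029,-0.033,0]]}}

```text
t: 2.1
ee_pos: [444.7, -220.6, 242.2]
orientation: [1.143, 1.266, -1.134]
ft_force: [1.5, -1.3, 0.1]
width: 87.9
```

```bash
python3 - <<'E'
from h import *
go(W(-127,0,110)+[0,0,6+50])
E
```

```text
t 2.1 tcp [ 444.7 -220.6  242.2] d(mm) [ 76.4 -16.1  -6.8] toolyaw -0.004 F [ 1.5 -1.3  0.1] w 87.9 down [-0.005  0.012 -1.   ]
```

Call:
{"method": "arm_command", "body": {"deltas": [[0.02,-0.016,-0.007,0],[0.03,0,0,0],[0.02,0,0,0],[0,0,0,0],[0,0,0,0]], "hand": 0.036}}

```text
t: 2.6
ee_pos: [431.2, -208.2, 171.0]
orientation: [1.136, 1.27, -1.125]
ft_force: [0.3, -0.8, 0.4]
width: 51.2
```

```bash
python3 - <<'E'
from h import *
go(W(-127,0,112)+[0,0,6]); save('wrist','w1.png');save('side','s1.png')
E
```

```text
t 2.6 tcp [ 431.2 -208.2  171. ] d(mm) [53.  -4.   6.4] toolyaw 0.006 F [ 0.3 -0.8  0.4] w 51.2 down [-0.004  0.012 -1.   ]
```

View pics/w1.png

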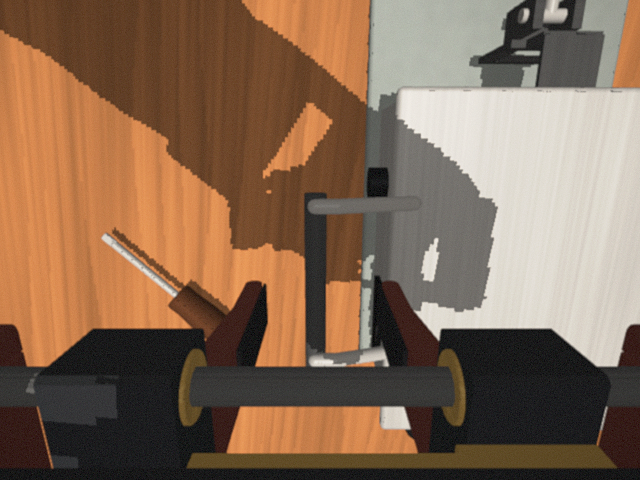

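View pics/s1.png

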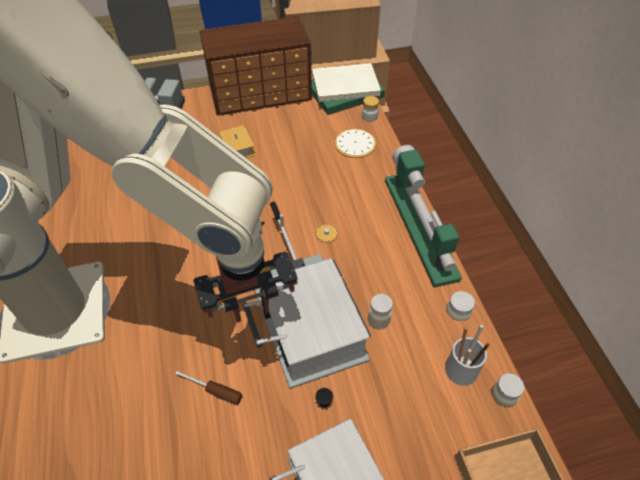

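The wrist view shows the bar (col ~315, rows 195–360) between the fingertips (cols 265 and 378), nearly centred. I'll go down onto it.

Call:
{"method": "arm_command", "body": {"deltas": [[0.013,-0.004,0.006,0],[0.013,0,0,0],[0.013,0,0,0],[0.012,0,0,0],[0,0,0,0]]}}

```text
t: 3.2
ee_pos: [429.4, -218.2, 120.3]
orientation: [1.138, 1.259, -1.124]
ft_force: [-0.7, -0.0, -0.6]
width: 36.0
```

```bash
python3 - <<'E'
from h import *
go(W(-127,0,112)+[0,0,6]); save('wrist','w2.png')
E
```

```text
t 3.2 tcp [ 429.4 -218.2  120.3] d(mm) [ 2.3 -1.3 -4. ] toolyaw 0.004 F [-0.7 -0.  -0.6] w 36.0 down [ 0.005  0.007 -1.   ]
```

View pics/w2.png

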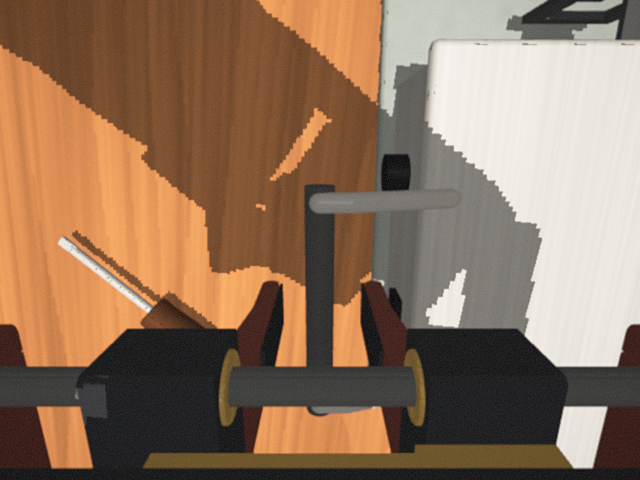

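The bar is centred between the jaws, so I'll close on it.

Call:
{"method": "arm_command", "body": {"deltas": [[0,-0.001,0,0],[0,0,0,0],[0,0,0,0],[0,0,0,0],[0,0,0,0],[0,0,0,0]], "hand": 0.0}}

```text
t: 3.85
ee_pos: [428.5, -219.2, 122.2]
orientation: [1.137, 1.257, -1.123]
ft_force: [0.6, -0.8, -3.2]
width: 11.2
```

```bash
cat > arc.py <<'E'
from h import *
import sys
# where are we on the arc (washer frame, hinge (85,95))
def bar(th): 
    v=np.array([-212,15.]);c,s=np.cos(th),np.sin(th)
    # lifting: front goes up -> rotate clockwise in (x,z) view from x right z up
    return np.array([85+c*v[0]+s*v[1],95-s*v[0]+c*v[1]])
p,R,o=state(); w=Rw.T@(p-C); 
th=np.arctan2(w[2]-6-95,-(w[0]-85))-np.arctan2(15,212); r=np.hypot(w[2]-6-95,w[0]-85)
print('t',round(o['t'],2),'th',round(th,3),'r',round(r,1),'wy',round(w[1],1),'F',o['ft_force'].round(1),'w',round(o['width'],1),'down',R[:,0].round(3))
b=np.array([w[0],w[2]])
for k in np.arange(float(sys.argv[1]),float(sys.argv[2])+1e-6,float(sys.argv[3])):
    n=bar(k)+[0,6]; d=R.T@Rw@np.array([n[0]-b[0],0,n[1]-b[1]]); print(round(k,3),d.round(1)); b=n
E
python3 arc.py 0.1 0.5 0.1
```

```text
t 3.85 th 0.029 r 212.7 wy -4.9 F [ 0.6 -0.8 -3.2] w 11.2 down [ 0.006  0.006 -1.   ]
0.1 [-14.9   2.3  -0.1]
0.2 [-20.7   4.8  -0.1]
0.3 [-20.1   6.8  -0.1]
0.4 [-19.3   8.8  -0.1]
0.5 [-18.4  10.7  -0. ]
```

```bash
sed -i 's/w\[2\]-6-95/w[2]-12-95/g; s/+\[0,6\]/+[0,12]/' arc.py; python3 arc.py 0.05 0.5 0.05
```

```text
t 3.85 th 0.001 r 212.2 wy -4.9 F [ 0.6 -0.8 -3.2] w 11.2 down [ 0.006  0.006 -1.   ]
0.05 [-10.4   0.8  -0. ]
0.1 [-10.5   1.6  -0. ]
0.15 [-10.4   2.1  -0. ]
0.2 [-10.3   2.7  -0. ]
0.25 [-10.1   3.2  -0. ]
0.3 [-10.    3.7  -0. ]
0.35 [-9.8  4.2 -0. ]
0.4 [-9.6  4.6 -0. ]
0.45 [-9.3  5.1 -0. ]
0.5 [-9.   5.6 -0. ]
```

Call:
{"method": "arm_command", "body": {"deltas": [[-0.01,0.001,0,0],[-0.01,0.0015,0,0],[-0.01,0.002,0,0],[-0.01,0.0025,0,0],[-0.01,0.003,0,0]]}}

```text
t: 4.35
ee_pos: [438.8, -218.2, 175.8]
orientation: [1.137, 1.258, -1.123]
ft_force: [4.0, 0.1, -4.8]
width: 11.2
```

```bash
python3 arc.py 0.3 0.85 0.05; python3 -c "
from h import *
save('side','s3.png')"
```

```text
t 4.35 th 0.259 r 212.7 wy -4.9 F [ 4.   0.1 -4.8] w 11.2 down [ 0.006  0.006 -1.   ]
0.3 [-8.2  3.2 -0. ]
0.35 [-9.8  4.2 -0. ]
0.4 [-9.6  4.6 -0. ]
0.45 [-9.3  5.1 -0. ]
0.5 [-9.   5.6 -0. ]
0.55 [-8.8  6.  -0. ]
0.6 [-8.4  6.4 -0. ]
0.65 [-8.1  6.9 -0. ]
0.7 [-7.8  7.3 -0. ]
0.75 [-7.4  7.6 -0. ]
0.8 [-7.  8.  0.]
0.85 [-6.6  8.3  0. ]
```

View pics/s3.png

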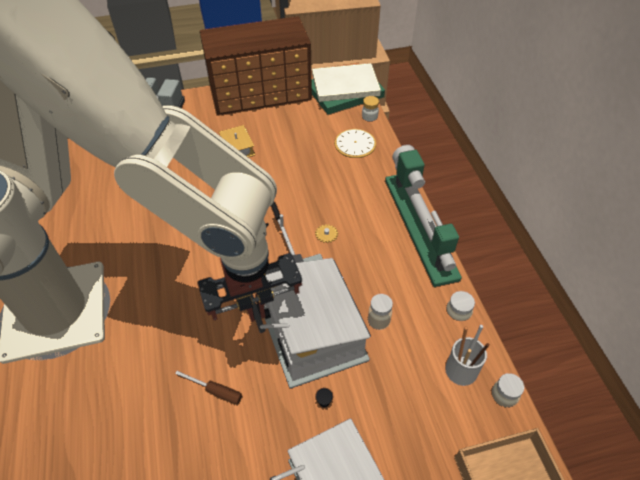

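The lid is lifting, with the front gap showing at about (300,350). I'll continue along the arc.

Call:
{"method": "arm_command", "body": {"deltas": [[-0.009,0.004,0,0],[-0.01,0.0045,0,0],[-0.0095,0.005,0,0],[-0.009,0.0055,0,0],[-0.009,0.006,0,0],[-0.0085,0.0065,0,0],[-0.008,0.007,0,0]]}}

```text
t: 5.1
ee_pos: [476.1, -214.2, 245.2]
orientation: [1.132, 1.264, -1.128]
ft_force: [-5.8, -3.4, -0.4]
width: 11.2
```

```bash
python3 arc.py 0.7 1.3 0.05
```

```text
t 5.1 th 0.63 r 214.3 wy -4.7 F [-5.8 -3.4 -0.4] w 11.2 down [-0.003  0.006 -1.   ]
0.7 [-9.9 11.3  0. ]
0.75 [-7.5  7.6  0. ]
0.8 [-7.1  7.9  0. ]
0.85 [-6.7  8.3  0. ]
0.9 [-6.2  8.6  0. ]
0.95 [-5.8  8.9  0. ]
1.0 [-5.3  9.2  0. ]
1.05 [-4.9  9.4  0. ]
1.1 [-4.4  9.7  0. ]
1.15 [-3.9  9.9  0. ]
1.2 [-3.4 10.1  0. ]
1.25 [-2.9 10.2  0. ]
1.3 [-2.4 10.4  0. ]
```

Call:
{"method": "arm_command", "body": {"deltas": [[-0.0075,0.008,0,0],[-0.0075,0.008,0,0],[-0.007,0.008,0,0],[-0.0065,0.0085,0,0],[-0.006,0.009,0,0],[-0.0055,0.009,0,0],[-0.005,0.009,0,0]]}}

```text
t: 5.8
ee_pos: [534.8, -208.1, 296.9]
orientation: [1.126, 1.272, -1.136]
ft_force: [-3.1, -1.8, -1.0]
width: 11.1
```

```bash
python3 arc.py 1.05 1.3 0.05; python3 -c "
from h import *
save('side','s4.png')"
```

```text
t 5.8 th 0.996 r 216.9 wy -4.6 F [-3.1 -1.8 -1. ] w 11.1 down [-0.014  0.004 -1.   ]
1.05 [-1.6 12.3  0.1]
1.1 [-4.5  9.6  0. ]
1.15 [-4.   9.8  0. ]
1.2 [-3.5 10.   0. ]
1.25 [-3.  10.2  0.1]
1.3 [-2.5 10.3  0.1]
```

View pics/s4.png

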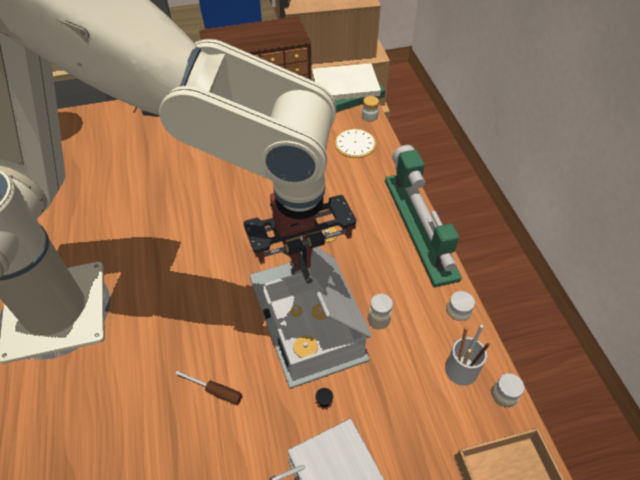

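The tank stands open and the lid is at roughly 1.0 rad. I'll go on to the stop.

Call:
{"method": "arm_command", "body": {"deltas": [[-0.003,0.01,0,0],[-0.004,0.01,0,0],[-0.0035,0.01,0,0],[-0.003,0.01,0,0],[-0.002,0.01,0,0]]}}

```text
t: 6.35
ee_pos: [587.7, -202.7, 318.2]
orientation: [1.125, 1.27, -1.136]
ft_force: [-25.1, -4.4, 3.4]
width: 11.2
```

```bash
python3 arc.py 1.2 1.3 0.05
```

```text
t 6.35 th 1.261 r 217.4 wy -4.6 F [-25.1  -4.4   3.4] w 11.2 down [-0.012  0.002 -1.   ]
1.2 [  8.3 -11.2  -0. ]
1.25 [-3.  10.2  0.1]
1.3 [-2.5 10.3  0.1]
```

Call:
{"method": "arm_command", "body": {"deltas": [[0,0,0,0],[0,0,0,0],[0,0,0,0],[0,-0.001,0,0]]}}

```text
t: 6.75
ee_pos: [587.3, -202.8, 318.3]
orientation: [1.122, 1.274, -1.139]
ft_force: [0.1, -0.4, -0.2]
width: 11.3
```

```bash
python3 arc.py 1.25 1.26 0.05
```

```text
t 6.75 th 1.259 r 217.6 wy -4.6 F [ 0.1 -0.4 -0.2] w 11.3 down [-0.017  0.002 -1.   ]
1.25 [ 5.4 -0.5  0. ]
```

The force is down to zero. I'll release the bar and rise.

Call:
{"method": "arm_command", "body": {"deltas": [[0,0,0,0],[0,0,0,0],[0,0,0,0],[-0.01,0,0,0],[-0.02,0,0,0],[-0.03,0,0,0],[-0.02,0,0,0]], "hand": 0.04}}

```text
t: 7.45
ee_pos: [590.4, -200.9, 398.9]
orientation: [1.125, 1.278, -1.137]
ft_force: [-0.6, 0.7, -0.1]
width: 39.9
```

```bash
python3 - <<'E'
from h import *
a=0.125
go(W(20,155+165*np.cos(a),40+165*np.sin(a))+[0,0,100])
save('side','s5.png');save('top','t5.png')
E
```

```text
t 7.45 tcp [ 590.4 -200.9  398.9] d(mm) [ 241.3   -9.5 -319.9] toolyaw 0.008 F [-0.6  0.7 -0.1] w 39.9 down [-0.018  0.007 -1.   ]
```

View pics/s5.png

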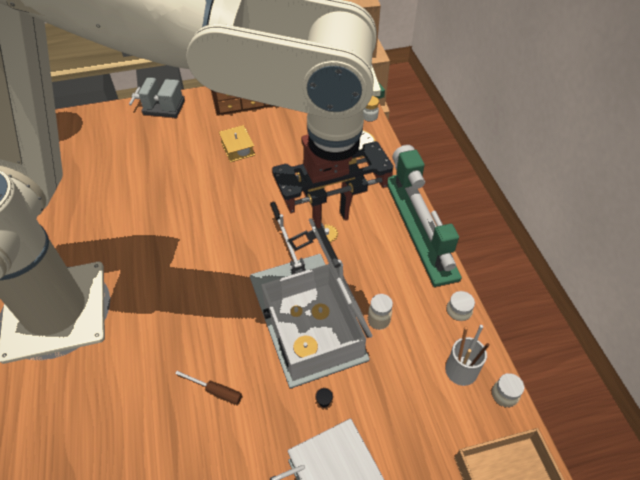

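The lid stays up by itself, with the ear visible at (302,240). Next I'll move over the rod's grip at (277,210).

Call:
{"method": "arm_command", "body": {"deltas": [[0,-0.001,-0.03,0.004],[0,-0.001,-0.032,0.004],[0,-0.001,-0.032,0],[0,-0.001,-0.032,0],[0,-0.001,-0.032,0],[0,-0.001,-0.032,0],[0,-0.001,-0.032,0],[0.01,-0.001,-0.032,0],[0.02,-0.001,-0.025,0],[0.02,0,0,0]]}}

```text
t: 8.55
ee_pos: [550.2, 86.0, 345.6]
orientation: [1.136, 1.27, -1.142]
ft_force: [0.1, -0.4, -0.2]
width: 39.7
```

Call:
{"method": "arm_command", "body": {"deltas": [[0.04,0,0,0],[0.04,0,0,0],[0.04,0,0,0],[0.02,0,0,0],[0.01,0,0,0],[0,0,0,0]]}}

```text
t: 9.15
ee_pos: [543.3, 89.1, 184.4]
orientation: [1.13, 1.277, -1.145]
ft_force: [-0.2, 0.3, 0.9]
width: 40.3
```

```bash
python3 - <<'E'
from h import *
a=0.125
go(W(20,155+165*np.cos(a),40+165*np.sin(a))+[0,0,6])
save('wrist','w6.png');save('side','s6.png')
c=ctrl.get_calibration('wrist')
X=W(20,155+165*np.cos(a),40+165*np.sin(a));print(proj('wrist',X,c))
p,R,o=state();print('gp',proj('wrist',p+R[:,0]*25,c))
E
```

```text
t 9.15 tcp [543.3  89.1 184.4] d(mm) [118.    3.5 -27.4] toolyaw 0.0 F [-0.2  0.3  0.9] w 40.3 down [-0.021  0.007 -1.   ]
[325.1531111  207.08904697]
gp [323.17024796 303.90064342]
```

View pics/w6.png

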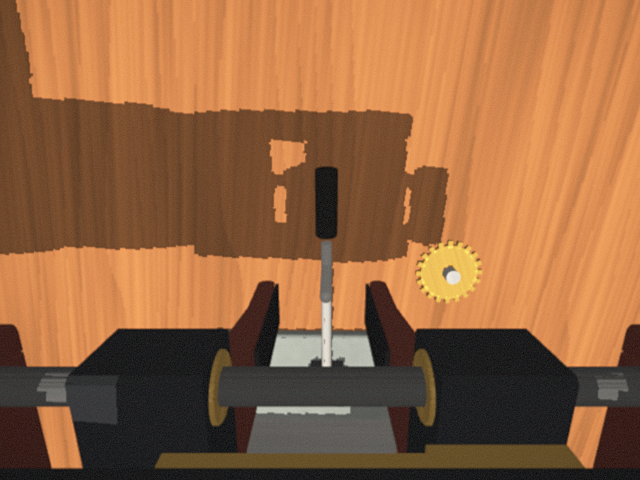

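View pics/s6.png

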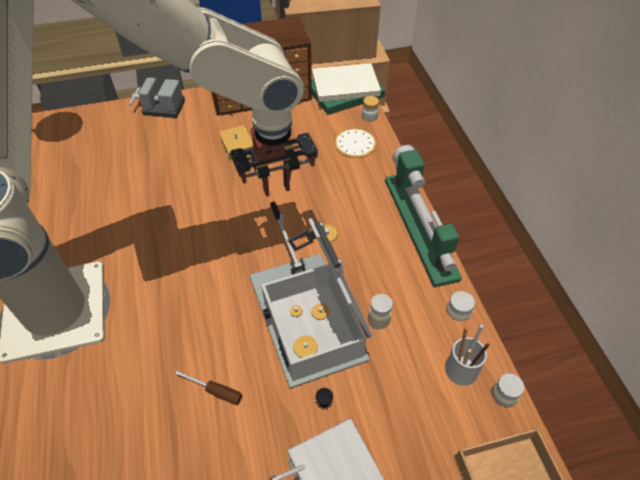

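The wrist view has the grip centred at (326,203), where the model predicts (325,207), so the model holds. I'll move over it and go down.

Call:
{"method": "arm_command", "body": {"deltas": [[0.01,0.002,-0.015,0],[0.02,0.001,-0.014,0],[0.03,0,0,0],[0.02,0,0,0],[0.01,0,0,0],[0,0,0,0]]}}

```text
t: 9.85
ee_pos: [550.3, 125.8, 100.0]
orientation: [1.143, 1.264, -1.128]
ft_force: [0.6, -0.4, -0.5]
width: 39.9
```

```bash
python3 - <<'E'
from h import *
a=0.125
go(W(20,155+168*np.cos(a),40+168*np.sin(a))+[0,0,6])
save('wrist','w7.png')
E
```

```text
t 9.85 tcp [550.3 125.8 100. ] d(mm) [33.  -9.6  4.7] toolyaw -0.001 F [ 0.6 -0.4 -0.5] w 39.9 down [-0.     0.012 -1.   ]
```

View pics/w7.png

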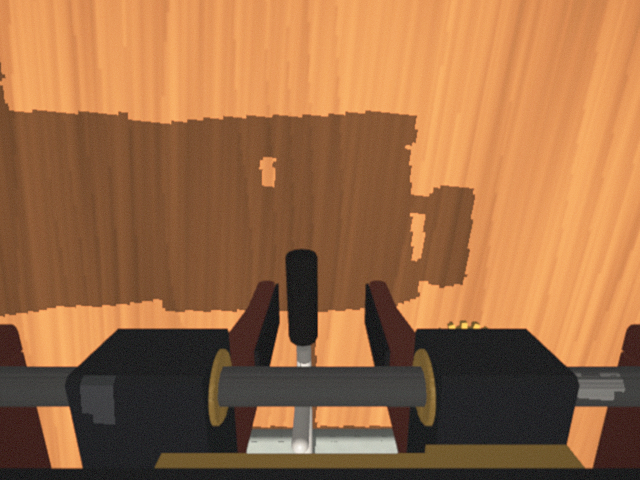

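The grip at col 302 sits left of the jaw centre at 322, matching the computed -9.6 mm. I'll correct first, then go down.

Call:
{"method": "arm_command", "body": {"deltas": [[0,-0.009,0.002,0],[0,0,0,0]]}}

```text
t: 10.1
ee_pos: [542.5, 123.2, 102.5]
orientation: [1.145, 1.261, -1.125]
ft_force: [-0.2, 0.0, -0.4]
width: 40.1
```

```bash
python3 - <<'E'
from h import *
a=0.125
go(W(20,155+168*np.cos(a),40+168*np.sin(a))+[0,0,6])
E
```

```text
t 10.1 tcp [542.5 123.2 102.5] d(mm) [35.5 -1.7  2.9] toolyaw -0.001 F [-0.2  0.  -0.4] w 40.1 down [ 0.004  0.013 -1.   ]
```

Call:
{"method": "arm_command", "body": {"deltas": [[0.012,-0.0015,0.002,0],[0.012,0,0,0],[0.011,0,0,0],[0,0,0,0],[0,0,0,0]]}}

```text
t: 10.6
ee_pos: [542.1, 121.0, 65.8]
orientation: [1.148, 1.259, -1.124]
ft_force: [0.3, -0.4, 0.1]
width: 40.2
```

```bash
python3 - <<'E'
from h import *
a=0.125
go(W(20,155+168*np.cos(a),40+168*np.sin(a))+[0,0,6])
save('wrist','w8.png')
E
```

```text
t 10.6 tcp [542.1 121.   65.8] d(mm) [-1.1 -1.   0.3] toolyaw -0.002 F [ 0.3 -0.4  0.1] w 40.2 down [ 0.007  0.013 -1.   ]
```

View pics/w8.png

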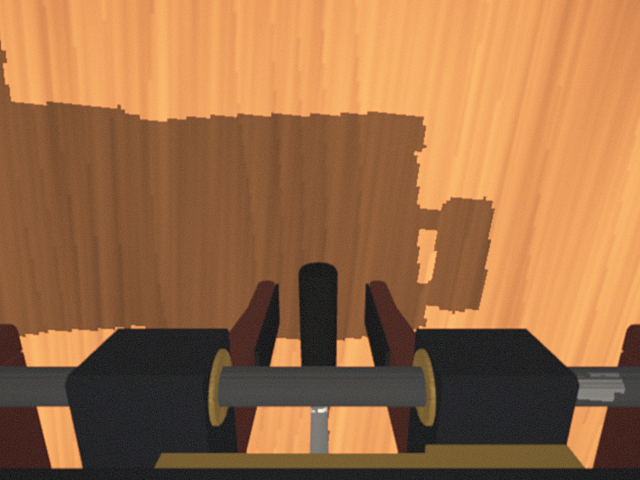

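Call:
{"method": "arm_command", "body": {"deltas": [[0,-0.001,0,0],[0,0,0,0],[0,0,0,0],[0,0,0,0],[0,0,0,0]], "hand": 0.0}}

```text
t: 11.15
ee_pos: [540.5, 121.0, 66.2]
orientation: [1.147, 1.26, -1.124]
ft_force: [0.6, -0.3, -1.7]
width: 15.4
```

```bash
cat > rod.py <<'E'
from h import *
import sys
p,R,o=state(); w=Rw.T@(p+6*R[:,0]-C); dy,dz=w[1]-155,w[2]-40
a=np.arctan2(dz,dy);r=np.hypot(dy,dz); rr=float(sys.argv[4]) if len(sys.argv)>4 else r
print('t',round(o['t'],2),'a',round(a,3),'r',round(r,1),'wx',round(w[0],1),'F',(Rw.T@o['ft_force']).round(1),'w',round(o['width'],1),'down',R[:,0].round(3))
b=np.array([dy,dz])
for k in np.arange(float(sys.argv[1]),float(sys.argv[2])+1e-6,float(sys.argv[3])):
    n=rr*np.array([np.cos(k),np.sin(k)]); d=R.T@Rw@np.array([0,*(n-b)]); print(round(k,3),d.round(1)); b=n
E
python3 rod.py 0.2 0.75 0.06
```

```text
t 11.15 a 0.12 r 168.5 wx 19.4 F [ 0.5 -0.3 -1.7] w 15.4 down [ 0.006  0.013 -1.   ]
0.2 [-13.2   0.1   2. ]
0.26 [-9.9  0.1  2.2]
0.32 [-9.7  0.1  2.8]
0.38 [-9.5  0.1  3.3]
0.44 [-9.3  0.1  3.9]
0.5 [-9.1  0.1  4.5]
0.56 [-8.8  0.1  5. ]
0.62 [-8.5  0.1  5.5]
0.68 [-8.1  0.1  6. ]
0.74 [-7.7  0.1  6.5]
```

The grip is held (15.4 mm). I'll start swinging.

Call:
{"method": "arm_command", "body": {"deltas": [[-0.012,0,0.002,0],[-0.01,0,0.002,0],[-0.0095,0,0.003,0],[-0.0095,0,0.0035,0],[-0.0095,0,0.004,0],[-0.009,0,0.0045,0]]}}

```text
t: 11.75
ee_pos: [542.7, 99.7, 130.4]
orientation: [1.148, 1.259, -1.123]
ft_force: [1.7, -2.0, -3.9]
width: 15.3
```

```bash
python3 rod.py 0.62 1.1 0.06 168.5;python3 -c "
from h import *
save('side','s9.png')"
```

```text
t 11.75 a 0.525 r 168.5 wx 19.4 F [ 1.5 -2.1 -3.9] w 15.3 down [ 0.007  0.013 -1.   ]
0.62 [-13.6   0.1   8.5]
0.68 [-8.1  0.1  6. ]
0.74 [-7.7  0.1  6.5]
0.8 [-7.3  0.1  6.9]
0.86 [-6.9  0.1  7.4]
0.92 [-6.5  0.1  7.8]
0.98 [-6.   0.1  8.1]
1.04 [-5.5  0.1  8.5]
1.1 [-5.   0.1  8.8]
```

View pics/s9.png

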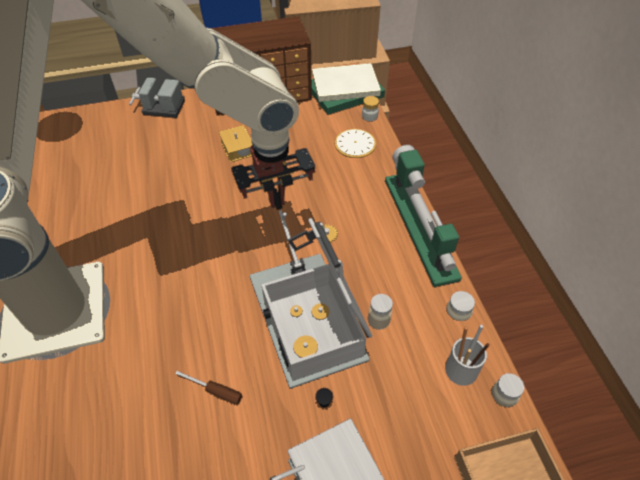

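Call:
{"method": "arm_command", "body": {"deltas": [[-0.009,0,0.0055,0],[-0.0085,0,0.006,0],[-0.008,0,0.0065,0],[-0.0075,0,0.007,0],[-0.007,0,0.0075,0],[-0.0065,0,0.008,0]]}}

```text
t: 12.4
ee_pos: [547.2, 55.2, 181.2]
orientation: [1.149, 1.258, -1.122]
ft_force: [3.1, 0.4, -5.0]
width: 15.4
```

```bash
python3 rod.py 1.02 1.57 0.06 168.5;python3 -c "
from h import *
save('side','s10.png');save('top','t10.png');save('wrist','w10.png')
import cv2,numpy as np
i=cv2.imread('pics/s10.png')[180:330,220:380];cv2.imwrite('pics/s10z.png',cv2.resize(i,None,fx=4,fy=4,interpolation=2))"
```

```text
t 12.4 a 0.928 r 168.8 wx 19.5 F [ 3.2  0.  -5. ] w 15.4 down [ 0.009  0.014 -1.   ]
1.02 [-8.6  0.1 12.9]
1.08 [-5.1  0.1  8.7]
1.14 [-4.6  0.1  9. ]
1.2 [-4.1  0.1  9.3]
1.26 [-3.5  0.1  9.5]
1.32 [-2.9  0.   9.7]
1.38 [-2.3  0.   9.8]
1.44 [-1.7  0.  10. ]
1.5 [-1.1  0.  10. ]
1.56 [-0.5  0.  10.1]
```

View pics/s10z.png

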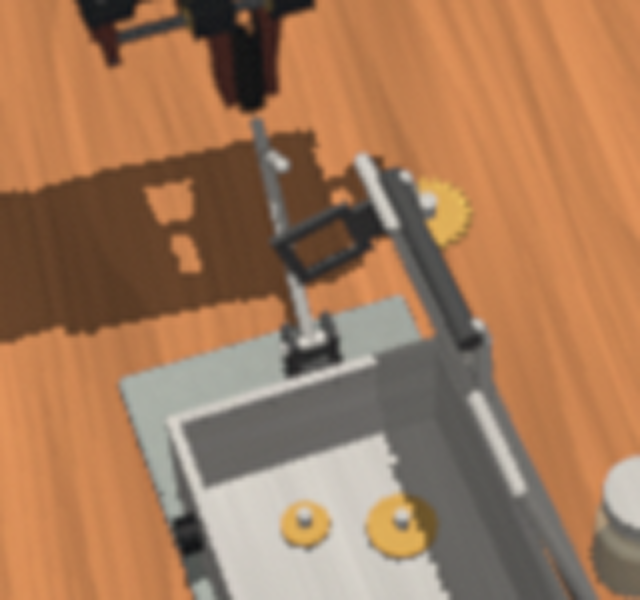

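View pics/w10.png

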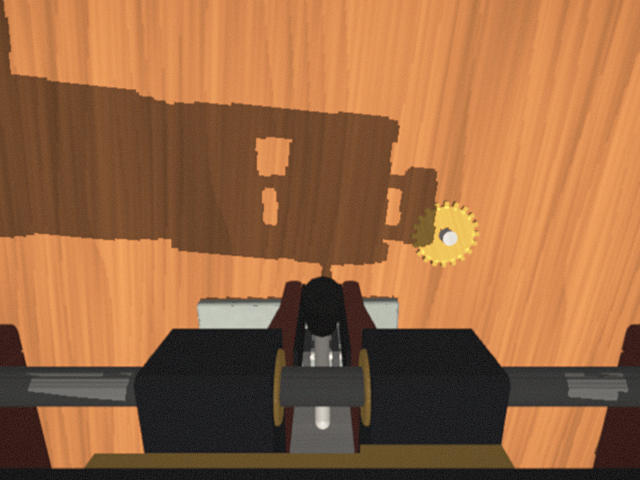

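The nose is near zoom (278,160) and the ear's hole at (322,243). I'll check the hole's position in the plane y=130.

```bash
python3 - <<'E'
from h import *
for u,v in((322,243),(275,240),(352,210),(366,238),(303,278)):
    o,d=ray('side',220+u/4,180+v/4); o=Rw.T@(o-C);d=Rw.T@d; print((u,v),(o+d*(130-o[1])/d[1]).round(1))
E
```

```text
(322, 243) [ 23.1 130.  162.9]
(275, 240) [ -2.6 130.  176.9]
(352, 210) [ 40.4 130.  183.3]
(366, 238) [ 47.8 130.  156.3]
(303, 278) [ 11.4 130.  137.5]
```

The hole centre is at about x 23, z 160; the nose will arrive at (20, 155), within the ±11 mm clearance. I'll continue.

Call:
{"method": "arm_command", "body": {"deltas": [[-0.0075,0,0.009,0],[-0.006,0,0.009,0],[-0.005,0,0.009,0],[-0.0045,0,0.009,0],[-0.004,0,0.009,0],[-0.0035,0,0.009,0]]}}

```text
t: 13.15
ee_pos: [553.1, -2.1, 212.0]
orientation: [1.15, 1.258, -1.121]
ft_force: [4.5, -0.2, -8.9]
width: 15.3
```

```bash
python3 rod.py 1.36 1.6 0.06 168.5;python3 -c "
from h import *
save('side','s11.png')
i=cv2.imread('pics/s11.png')[180:330,220:380];cv2.imwrite('pics/s11z.png',cv2.resize(i,None,fx=4,fy=4,interpolation=2))"
```

```text
t 13.15 a 1.315 r 171.6 wx 19.5 F [ 4.5 -0.6 -8.9] w 15.3 down [ 0.01   0.014 -1.   ]
1.36 [ 1.1 -0.   8.3]
1.42 [-1.9  0.   9.9]
1.48 [-1.3  0.  10. ]
1.54 [-0.7  0.  10.1]
1.6 [-0.1  0.  10.1]
```

View pics/s11z.png

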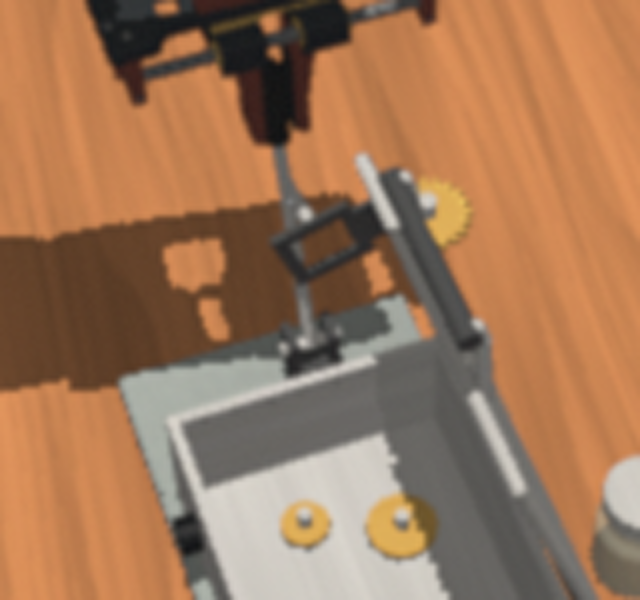

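Call:
{"method": "arm_command", "body": {"deltas": [[0,0,0.008,0],[-0.001,0,0.008,0],[-0.001,0,0.008,0]]}}

```text
t: 13.5
ee_pos: [555.8, -27.5, 216.3]
orientation: [1.152, 1.258, -1.12]
ft_force: [3.1, 2.6, -2.8]
width: 15.2
```

```bash
python3 rod.py 1.5 1.6 0.06 170;python3 -c "
from h import *
save('side','s12.png')
i=cv2.imread('pics/s12.png')[180:330,220:380];cv2.imwrite('pics/s12z.png',cv2.resize(i,None,fx=4,fy=4,interpolation=2))"
```

```text
t 13.5 a 1.465 r 171.3 wx 19.6 F [ 3.4  2.3 -2.8] w 15.2 down [ 0.01   0.016 -1.   ]
1.5 [0.7 0.  6. ]
1.56 [-0.6  0.  10.2]
```

View pics/s12z.png

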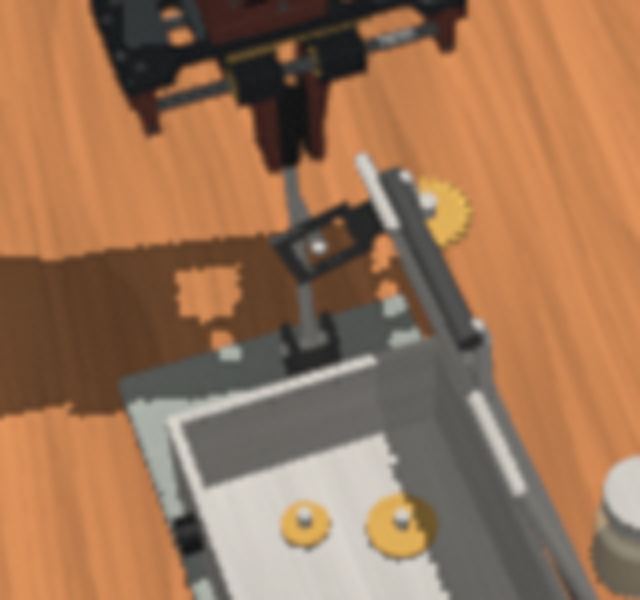

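The nose tip shows inside the hole at zoom (318,245). I'll push on to the upright stop.

Call:
{"method": "arm_command", "body": {"deltas": [[0,0,0.007,0],[0,0,0.007,0],[0,0,0.004,0]]}}

```text
t: 13.85
ee_pos: [557.6, -47.9, 216.6]
orientation: [1.15, 1.257, -1.12]
ft_force: [0.4, 0.4, 0.2]
width: 1.2
```

```bash
python3 rod.py 1.57 1.6 0.06 170
```

```text
t 13.85 a 1.586 r 170.6 wx 19.3 F [0.5 0.3 0.2] w 1.2 down [ 0.01   0.015 -1.   ]
1.57 [ 0.6 -0.  -2.7]
```

The width fell to 1.2 mm, so the fingers have slipped off the grip. I'll look.

```bash
python3 -c "
from h import *
save('wrist','w13.png')
save('side','s13.png')
i=cv2.imread('pics/s13.png')[160:330,220:380];cv2.imwrite('pics/s13z.png',cv2.resize(i,None,fx=4,fy=4,interpolation=2))"
```

View pics/s13z.png

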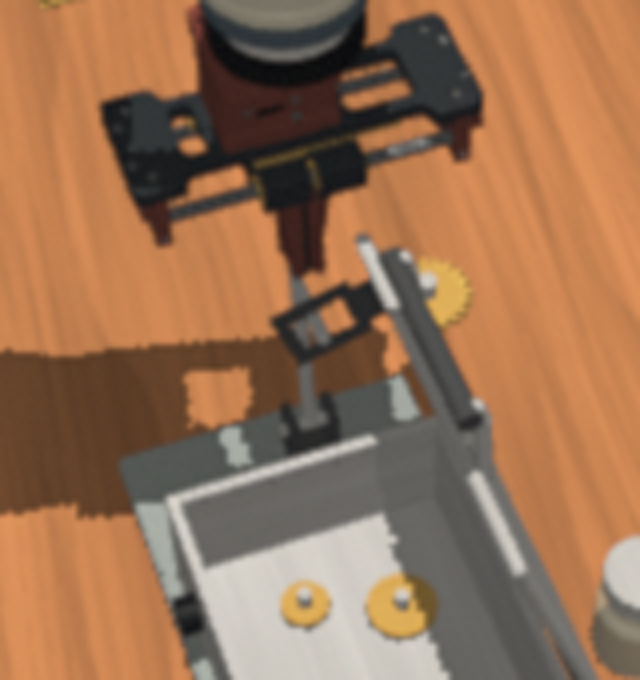

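View pics/w13.png

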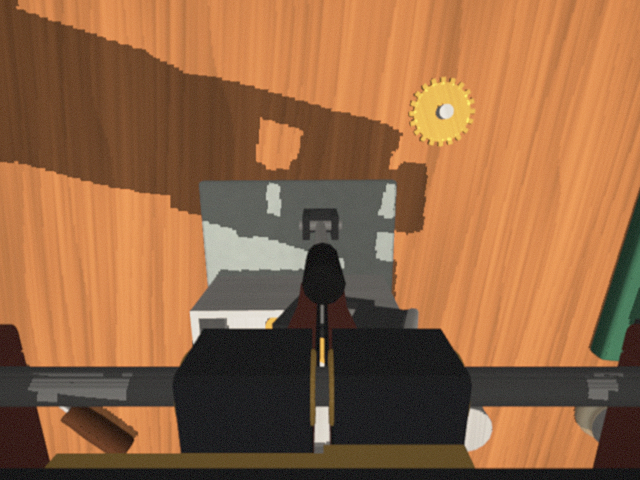

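```bash
python3 - <<'E'
from h import *
c=ctrl.get_calibration('wrist')
for v in(244,252,258,262,270):
    X=onz('wrist',323,v,229,c); w=Rw.T@(X-C); print(v,w.round(1),np.arccos((w[1]-155)/190).round(3))
print(proj('wrist',W(20,155,40),c))
for a in(1.35,1.4,1.45,1.5,1.57): print(a,proj('wrist',W(20,155+190*np.cos(a),40+190*np.sin(a)),c).round(), proj('wrist',W(20,155+140*np.cos(a),40+140*np.sin(a)),c).round())
p,R,o=state();print(Rw.T@(p-C))
i=cv2.imread('pics/w13.png')[190:350,220:420];cv2.imwrite('pics/w13z.png',cv2.resize(i,None,fx=4,fy=4,interpolation=2))
E
```

```text
244 [ 18.9 191.8 229. ] 1.376
252 [ 18.9 188.9 229. ] 1.391
258 [ 18.9 186.8 229. ] 1.403
262 [ 18.9 185.3 229. ] 1.41
270 [ 18.9 182.4 229. ] 1.426
[321.18022934 228.10920064]
1.35 [326. 228.] [324. 228.]
1.4 [326. 255.] [324. 243.]
1.45 [326. 282.] [324. 257.]
1.5 [326. 307.] [324. 271.]
1.57 [326. 342.] [324. 290.]
[ 19.15722741 152.48333841 216.43836965]
```

View pics/w13z.png

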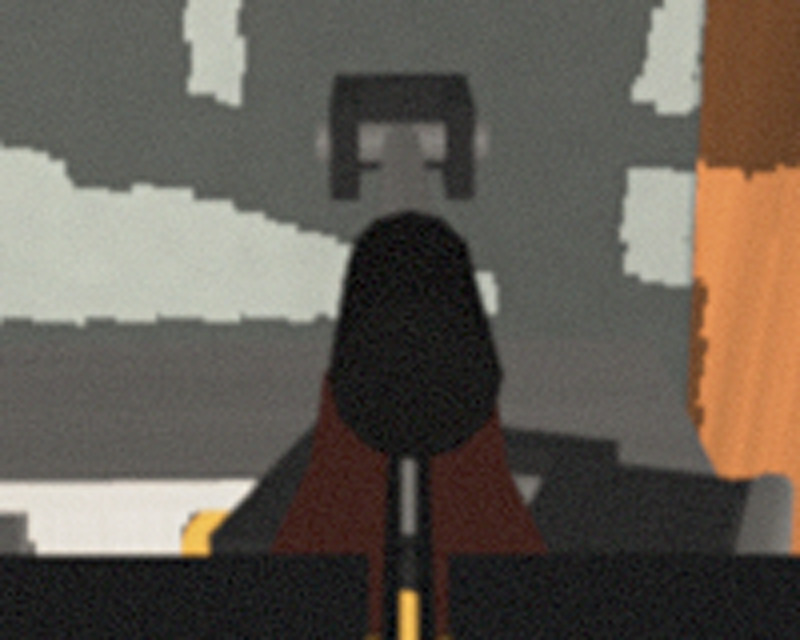

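The grip's end circle, at wrist (324,284), gives a rod angle of about 1.45. The nose is in the hole but the rod has not reached the stop. I'll go over the rod to its +y side with the fingers closed and push it upright.

Call:
{"method": "arm_command", "body": {"deltas": [[-0.02,0,0,0],[-0.03,0,0,0],[-0.02,0,0,0],[0,0,-0.02,0],[0,0,-0.025,0],[0,0,-0.015,0],[0,0,0,0]]}}

```text
t: 14.65
ee_pos: [548.4, 11.3, 287.5]
orientation: [1.147, 1.261, -1.127]
ft_force: [-0.1, 0.2, -0.4]
width: 0.4
```

```bash
python3 - <<'E'
from h import *
save('wrist','w14.png');save('side','s14.png');go(W(20,212,210))
i=cv2.imread('pics/s14.png')[160:330,220:380];cv2.imwrite('pics/s14z.png',cv2.resize(i,None,fx=4,fy=4,interpolation=2))
c=ctrl.get_calibration('wrist')
for a in(1.35,1.4,1.45,1.5,1.57): print(a,proj('wrist',W(20,155+190*np.cos(a),40+190*np.sin(a)),c).round(), proj('wrist',W(20,155+140*np.cos(a),40+140*np.sin(a)),c).round())
E
```

```text
t 14.75 tcp [548.6  10.1 287.4] d(mm) [77.4  3.5 -0.1] toolyaw -0.004 F [ 0.3 -0.   0.6] w 0.6 down [ 0.003  0.013 -1.   ]
1.35 [329. 301.] [328. 287.]
1.4 [329. 317.] [328. 297.]
1.45 [329. 333.] [328. 306.]
1.5 [329. 349.] [328. 316.]
1.57 [329. 369.] [328. 329.]
```

View pics/s14z.png

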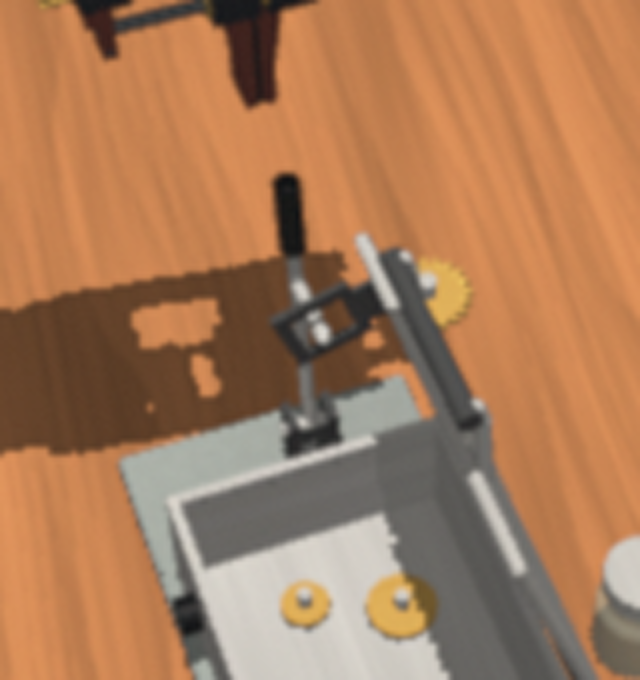

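View pics/w14.png

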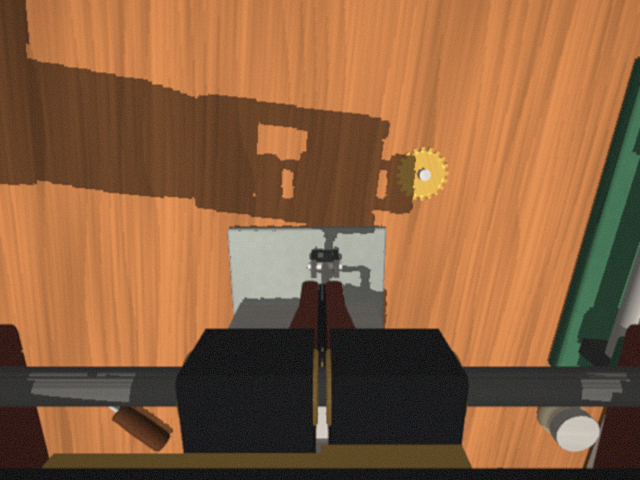

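```bash
cat > ra.py <<'E'
from h import *
for a in(1.3,1.35,1.4,1.45,1.5,1.57):
    f=lambda k:((proj('side',W(20,155+k*np.cos(a),40+k*np.sin(a)))-[220,160])*4).round()
    print(a,f(190),f(140), 'tip',((proj('side',W(20,155+115*np.cos(a)-45*np.sin(a),40+115*np.sin(a)+45*np.cos(a)))-[220,160])*4).round())
print(((proj('side',W(20,155,40))-[220,160])*4).round())
E
python3 ra.py
```

```text
1.3 [266. 149.] [278. 226.] tip [309. 308.]
1.35 [272. 158.] [282. 233.] tip [313. 317.]
1.4 [277. 168.] [286. 241.] tip [317. 327.]
1.45 [283. 179.] [290. 249.] tip [320. 337.]
1.5 [288. 190.] [294. 257.] tip [324. 347.]
1.57 [297. 208.] [300. 270.] tip [329. 362.]
[309. 423.]
```

Call:
{"method": "arm_command", "body": {"deltas": [[0.02,0.002,0,0],[0.03,0.001,0,0],[0.02,0,0,0],[0.005,0,0,0],[0,0,0,0]]}}

```text
t: 15.25
ee_pos: [552.9, 7.5, 210.1]
orientation: [1.148, 1.258, -1.13]
ft_force: [-0.2, -1.1, 0.1]
width: 0.6
```

```bash
python3 rod.py 1.57 1.58 .06
```

```text
t 15.25 a 1.258 r 172.4 wx 20.2 F [-0.3 -1.1  0.1] w 0.6 down [ 0.004  0.011 -1.   ]
1.57 [-8.9  0.3 52.8]
```

Rod about 1.45 (side view: grip top at zoom (287,180)). Now I'll push it towards -y.

Call:
{"method": "arm_command", "body": {"deltas": [[0,0,0.008,0],[0,0,0.008,0],[0,0,0.005,0],[0,0,0.003,0]]}}

```text
t: 15.65
ee_pos: [556.8, -19.2, 212.6]
orientation: [1.149, 1.255, -1.128]
ft_force: [0.2, -0.3, -1.0]
width: 0.7
```

```bash
python3 rod.py 1.57 1.58 .06
```

```text
t 15.65 a 1.415 r 168.6 wx 21.4 F [ 0.2 -0.3 -1. ] w 0.7 down [ 0.007  0.011 -1.   ]
1.57 [-2.3  0.2 25.9]
```

Call:
{"method": "arm_command", "body": {"deltas": [[0,0,0.003,0],[0,0,0.003,0],[0,0,0.002,0]]}}

```text
t: 15.95
ee_pos: [557.5, -24.8, 213.2]
orientation: [1.157, 1.258, -1.126]
ft_force: [-0.4, 16.5, -0.4]
width: 0.5
```

```bash
python3 rod.py 1.57 1.58 .06; python3 - <<'E'
from h import *
save('wrist','w15.png');save('side','s15.png')
i=cv2.imread('pics/s15.png')[160:330,220:380];cv2.imwrite('pics/s15z.png',cv2.resize(i,None,fx=4,fy=4,interpolation=2))
E
```

```text
t 15.95 a 1.449 r 168.5 wx 21.5 F [ 1.2 16.5 -0.4] w 0.5 down [ 0.008  0.018 -1.   ]
1.57 [-1.6  0.2 20.3]
```

View pics/s15z.png

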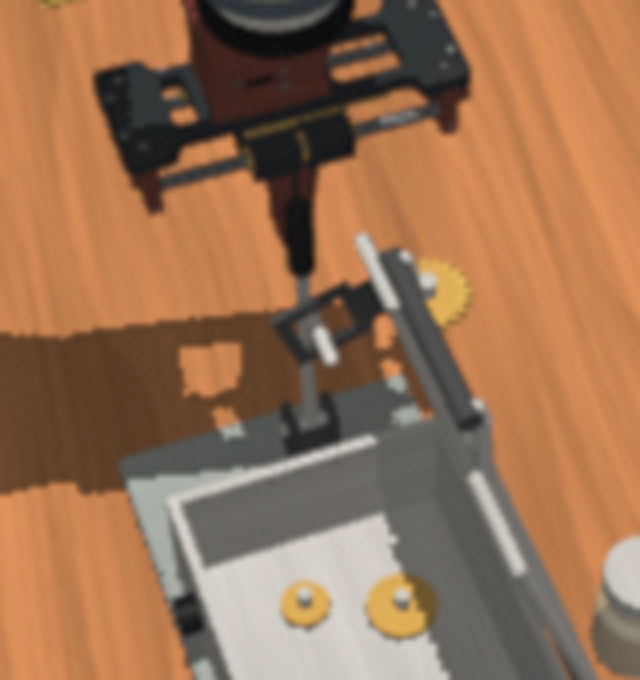

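The nose tip at zoom (329,360) and the grip's lower end at (302,270) match the upright prediction, and the 16 N push force means the rod is at its stop. I'll back off towards +y, rise and check.

Call:
{"method": "arm_command", "body": {"deltas": [[0,0,0,0],[0,0,-0.005,0],[0,0,-0.015,0],[0,0,-0.03,0],[0,0,-0.04,0],[-0.02,0,-0.04,0],[-0.04,0,-0.04,0],[-0.04,0,-0.03,0],[0,0,0,0],[0,0,0,0]]}}

```text
t: 17.05
ee_pos: [536.5, 180.6, 315.6]
orientation: [1.157, 1.258, -1.125]
ft_force: [0.0, -0.3, -0.5]
width: 0.1
```

```bash
python3 - <<'E'
from h import *
save('top','t16.png');save('side','s16.png');go(W(20,155,200))
i=cv2.imread('pics/s16.png')[160:330,220:380];cv2.imwrite('pics/s16z.png',cv2.resize(i,None,fx=4,fy=4,interpolation=2))
E
```

```text
t 17.15 tcp [536.7 179.6 315.1] d(mm) [111.2  -0.4 227.8] toolyaw -0.01 F [-0.2 -1.1  0.3] w 0.9 down [ 0.008  0.018 -1.   ]
```

View pics/s16z.png

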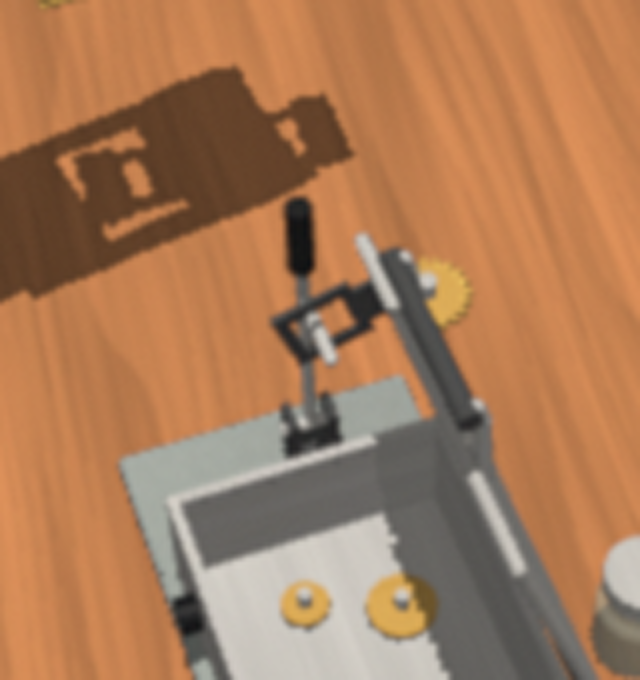

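View pics/t16.png

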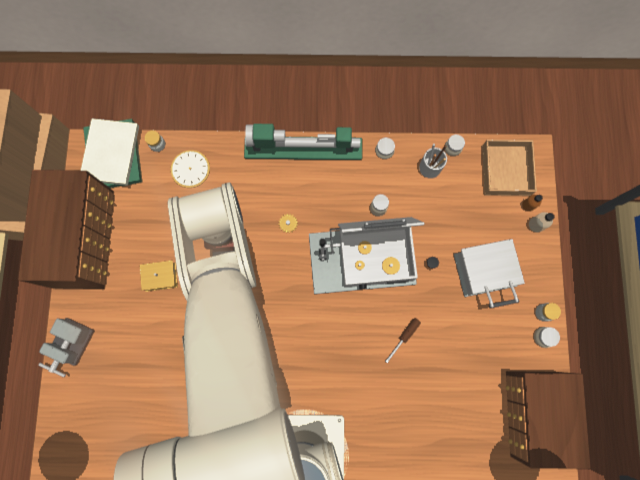

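The side view shows the rod upright: grip top at zoom (298,205), predicted (297,208). The nose is through the hole, ending at (330,358). The lid is up, the rinse lid at (492,268) is shut, and the arm is clear of everything.

```bash
python3 -c "
from workcell import ctrl
print(ctrl.close_job())"
```

```text
the job is handed in; nothing more can be done
None
```

I lifted the larger tank's lid by its bar to the stop and swung the prop rod upright, so its nose is through the hole in the lid's ear. The job was handed in at about 17 s; no verdict is reported.

- **Lid:** I stopped lifting when the arm position gave about 1.26 rad and the force reached about 25 N. The lid stayed up after I released it.
- **Rod:** During the swing the grip slipped out of the jaws, and the rod was left at about 1.45 rad with its nose in the hole. I then pushed it to its stop with closed fingers, at about 16 N.
- **Last checks:** In the final side view, the rod's grip top and nose tip are within about 1 image pixel of where they should be when upright. The lid is up, the rinse tank's lid is shut, and the gripper is about 230 mm clear of the rod.
- **Disagreements:**
  - While the fingers pushed the rod against its stop, they were about 2 mm from where I predicted.
  - The ear's hole measured about 3 to 8 mm from its nominal position. Neither kept the nose out of the hole.

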